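Let the press weight down on its ratchet crank

TASK

The weight of the worktop press hangs wound up on its ratchet over the square mould. Wind the crank up a touch to take the load off the pawl, pull the crank's knob up to lift the pawl clear and, keeping it up, let the crank turn back slowly under the load until the weight just rests on the plate in the mould, without letting it run, dropping it, wrenching the pawl against its tooth or forcing the weight down hard. Then let the knob back down, let go, and leave the other things on the worktop where they are.

Things in the scene. Friction and masses are not known exactly. Their poses are not given: they have to be found in the camera images.
- press: The press, fixed to the worktop: wooden base board 385x190x18 mm; near the robot a round aluminium gear housing 172 mm across with a flat top (the deck) 75 mm up, carrying the crank; beyond it two columns 280 mm high, 205 mm from the crank axis, 85 mm either side. Origin on the worktop under the crank axis; x runs to the columns, y left, z up.
- crank_axis (a point): Point on the crank's upright axis, 133.5 mm above the worktop: level with the knob's middle while the knob is down. The crank hub (34 mm across, top 115 mm up) is below it.
- crank (a joint): Crank angle (rad): 0 at the start, pawl against the lowest tooth, arm along the press's +y; grows anticlockwise seen from above (arm from +y over -x, away from the columns, to -y). Growing lets the weight down 35 mm per rad, falling winds it up; range -1.0 to 1.9. A rigid rack drives the weight both ways, so the crank can also force it down. With the pawl up and the hand off, it runs away.
- knob_mid (a point): Middle of the crank's black upright knob, 28 mm across, 45 mm high, 70 mm from the crank axis. It swivels freely, so a grip need not turn with the crank. The arm below it is 18 mm wide, its top 25 mm below this point while the knob is down. Knob and pawl pin slide straight up by up to 18 mm against a spring (5 N at first, 8 N at the top, own weight included) and spring down when let go.
- pawl (a joint): Lift of the knob and pawl pin on the crank (m): 0 down, 0.018 highest. From 0.012 up the pin's foot passes over the teeth, which are 11.5 mm high.
- pawl_pin: The pawl: a steel pin 8 mm across with a foot 16 mm across and 4 mm thick at its lower end, straight under the knob, just above the deck. Its origin is not on the pin but on the crank axis at worktop height (pawl down).
- ratchet: Three steel teeth on the deck under the pin's circle, 0.80 rad apart, ramps on the side met when winding up, hooks on the holding side whose overhang catches 4 mm of the foot. A loaded pin's foot is caught under the hook: wind up 0.08 to 0.2 rad before lifting. The lowest tooth reaches from crank 0 to 0.57 rad; beyond that the deck is plain: the pawl goes fully down but holds nothing. Origin as the press's.
- weight: The steel weight, 1.1 to 1.8 kg: a round block 94 mm across on a crossbar sliding on the columns, a stem and a round foot 68 mm across below. Hanging, it pushes the crank knob towards growing angle with about 5 to 9 N; this push vanishes when the foot rests on the plate. Origin: the press's origin while the crank is at 0; goes down with the weight.
- foot_bottom (a point): Centre of the underside of the weight's foot, 110 mm above the worktop at the start.
- mould: Open square steel mould 108x108x75 mm fixed on the base board under the weight (rim 93 mm above the worktop). In it lies a stiff wooden plate 92x92 mm, its top anywhere from 50 to 89 mm above the worktop, so the foot meets it anywhere from crank 0.6 to 1.7 rad: to be found by feel. Origin as the press's.
- salt_shaker: Bystander, loose: salt shaker 44 mm across, 90 mm high, left of the press. Origin under its middle.
- lemon_a: Bystander, loose: lemon 71 x 53 x 51 mm, right of the press. Origin under its middle.
- spice_jar_b: Bystander, loose: spice jar 45 mm across, 106 mm high, right of the press, beyond the lemon. Origin under its middle.
- tea_light: Bystander, loose: tea light 38 mm across, 15 mm high, left of the press. Origin under its middle.
- peeler: Bystander, loose: peeler 170 x 25 x 18 mm, right of the press near the robot. Origin under its middle.

How it is judged:
On the way, in this order (a step that is already met when the one before it is completed fails the run):
1. the pawl is lifted clear with the crank still near its tooth (value of joint pawl above 0.011 m and value of joint crank below 0.2 rad), for 0.1 s.
2. the weight touches the plate in the mould (contact force between weight and mould above 3 N), for 0.1 s.
At the end, for the whole second after the job is handed in: The weight rests with its own load (7 to 30 N) on the plate in the mould, the knob and pawl are down (within 3 mm) and the crank is at rest past the teeth (above 0.5 rad) (contact force between weight and mould between 7 and 30 N and value of joint pawl below 0.003 m and value of joint crank above 0.5 rad and velocity of joint crank between -0.1 and 0.1 rad/s); the robot touches nothing.
It fails at once if the weight ran: the crank turned back faster than 1.5 rad/s (velocity of joint crank above 1.5 rad/s).
It fails at once if the weight was forced down on the plate with more than 45 N (contact force between weight and mould above 45 N).
It fails at once if the pawl was wrenched against its tooth with more than 30 N (contact force between pawl_pin and ratchet above 30 N).
It fails at once if a bystander was pushed by more than 30 mm (distance of any of salt_shaker, lemon_a, spice_jar_b, tea_light, peeler from where it was at the start of the episode above 0.03 m).
It also fails if it takes over 64 s, if anything falls off the work surface, if the arm or the gripper's body presses on something with over 40 N, if the wrist force passes 120 N, or if a joint passes its speed limit or range.

ROBOT

A 6-joint arm with a two-finger parallel gripper is mounted at the origin on a cart in front of the work surface, level with it; the furniture and walls round the work are solid. World frame = base frame: x ahead of the robot, y to its left, z up, the work surface at z = 0. Lengths are in m, angles in rad, forces in N, time in s.
With the tool pointing down it reaches from about 0.3 to 0.825 m from the base axis. Payload 5.4 kg.
Tool frame: the origin (TCP) lies at the very end of the fingers, on their centre line; the grasp point (between the pads) lies 19 mm behind it; z points along the fingers, y is the direction in which the jaws open and shut (so a half turn about z gives the same grasp; the last joint's range is limited). The gripper opens to 92 mm and grips with 3 to 60 N. Pads are 20 mm wide; open, the fingers measure 128 mm over their backs; the gripper's body (75 mm by 189 mm) begins 69 mm behind the grasp point.
Start: joints at [1.041, 0.158, 1.597, -0, 1.386, -0.21], TCP at [0.181, 0.546, 0.215] pointing down, gripper open.
Joint ranges: [-2.91, 2.91], [-0.94, 2.29], [0.18, 2.7], [-1.29, 4.43], [0.17, 2.64], [-3, 3]. Speed limits (rad/s): [2.57, 2.57, 3.14, 3.14, 3.14, 3.14].

INTERFACE

Orientations are given as a unit quaternion [x, y, z, w].
In Python, from rig import arm, fingers, solver, optics gives the robot as it stands. Calls block until the motion is done:
- arm.move_ptp(position, orientation): joint-space move of the TCP to a pose.
- arm.movel(position, rot=None, vel=0.15, until_force=None): straight line of the TCP; rot=None keeps the orientation; vel is the mean speed in m/s. With until_force (N) it stops when the force on the tool has changed by that much, and returns True; else False.
- arm.move_joints(angles): joint-space move.
- fingers.command_gripper(opening, grasp_force=None): opening from 0.0 (shut) to 1.0 (fully open); grasp_force is the grip in N (None keeps the last); returns when the fingers have stopped.
- arm.hold(seconds).
- solver.inverse_kinematics(position, orientation): joint angles nearest the present ones, or None.
- arm.get_obs(): the state.
- optics.snapshot(name): name is "scene" or "side" or "wrist"; returns the picture (384x512x3 uint8, red, green, blue); there is no depth.
- optics.camera_model(name): a dict with "mtx" (3x3 intrinsics, pixels), "R" (3x3) and "t" (3): a world point X has camera coordinates R X + t; the wrist camera has in their place "hand_eye" (4x4, takes a point from camera to tool coordinates, whose origin is the TCP and whose axes are the flange's). Camera axes: x right, y down, z forward; pixel columns grow to the right and rows downward; lengths in m; the calibration is good to about 2 mm. A picture is of the moment at which its call begins: read the wrist's pose just before it. camera_model takes no time and is no camera call.
A pose or a line that the arm cannot do raises arm.IKError and nothing moves.
- arm.finish_job(): hands the job in, once; it reports no verdict.
The state is a dict: "time_s": time; "joints": joint angles; "dq": joint speeds; "tau": joint torques, N m; "ee_pos": TCP position; "orientation": TCP orientation; "ft_force": force on the tool from outside, world axes, zero at the start; "ft_torque": the same for the moment, N m; "opening": opening from 0.0 (shut) to 1.0 (fully open).
Only numpy, scipy, OpenCV 4.12 (cv2) and the standard library are available. Lean on these libraries where they do the work, as an engineer would, in place of code of your own. Each camera call takes 0.05 s, during which the arm holds its last target.

## Working session

There is one attempt and no reset: what is moved stays moved. The work goes in short steps, each a Python script; the robot and the scene stay as the last script left them, time stands still between calls to the robot, and variables do not carry over. Pictures are saved under pics/ and viewed, and the job is handed in when it is done.

```bash
ls; mkdir -p pics; python3 - <<'E'
from rig import arm, fingers, solver, optics
import cv2
for n in ["scene","side","wrist"]:
    o=arm.get_obs()
    cv2.imwrite(f"pics/{n}0.png",cv2.cvtColor(optics.snapshot(n),cv2.COLOR_RGB2BGR))
    print(n,optics.camera_model(n))
print(o)
E
```

```text
pics
scene {'mtx': array([[452.04195311,   0.        , 262.97682202],
       [  0.        , 452.04195311, 190.30317579],
       [  0.        ,   0.        ,   1.        ]]), 'R': array([[ 0.59186672, -0.80602708, -0.00375936],
       [-0.35576013, -0.2570443 , -0.89853378],
       [ 0.72327624,  0.53314968, -0.43888826]]), 't': array([-0.34657799,  0.30090502,  0.79374339])}
side {'mtx': array([[411.5058562 ,   0.        , 257.69259969],
       [  0.        , 411.5058562 , 198.11469949],
       [  0.        ,   0.        ,   1.        ]]), 'R': array([[-0.99869403,  0.04980104, -0.01140609],
       [ 0.04088758,  0.64521559, -0.76290566],
       [-0.03063411, -0.76237569, -0.6464092 ]]), 't': array([0.59874831, 0.03858066, 1.18348084])}
wrist {'mtx': array([[266.37761226,   0.        , 253.61847585],
       [  0.        , 266.37761226, 190.17205679],
       [  0.        ,   0.        ,   1.        ]]), 'hand_eye': array([[-2.12916689e-04, -9.57071240e-01, -2.89852714e-01,
         8.22880206e-02],
       [ 9.99999628e-01,  3.84860967e-05, -8.61646394e-04,
        -1.46679800e-03],
  
[... 161 characters left out ...]
e+00]])}
{'time_s': 0.1, 'joints': array([ 1.04090935e+00,  1.58970872e-01,  1.59806354e+00, -1.55901597e-05,
        1.38622902e+00, -2.10087419e-01]), 'dq': array([ 1.05529859e-03, -2.60480828e-03, -4.22130175e-03,  6.11384114e-04,
       -7.35923312e-06, -1.08560437e-03]), 'tau': array([ 5.56648629e-04, -3.86503100e+01, -3.22960496e+01,  7.02112913e-02,
        3.40261578e-02, -4.25051576e-05]), 'ee_pos': array([0.18049653, 0.54534927, 0.21374732]), 'orientation': array([ 1.59217792e-01,  9.87243130e-01, -7.81631549e-04, -2.94937018e-04]), 'ft_force': array([-0.3661455 , -0.23942031, -0.41492716]), 'ft_torque': array([-0.03542179,  0.02548094, -0.02801041]), 'opening': 0.9967469812950771}
```

```bash
python3 - <<'E'
import cv2
for n in ["scene","side"]:
    im=cv2.imread(f"pics/{n}0.png"); cv2.imwrite(f"pics/{n}0b.png",cv2.resize(im,(768,576),interpolation=cv2.INTER_CUBIC))
E
```

```text
(no output)
```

View pics/scene0.png

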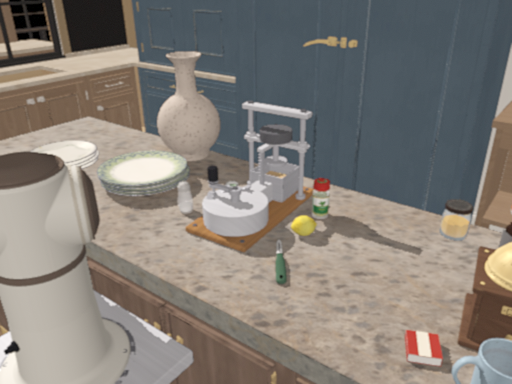

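View pics/side0.png

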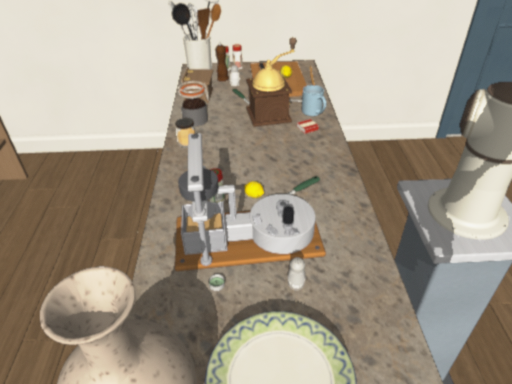

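View pics/wrist0.png

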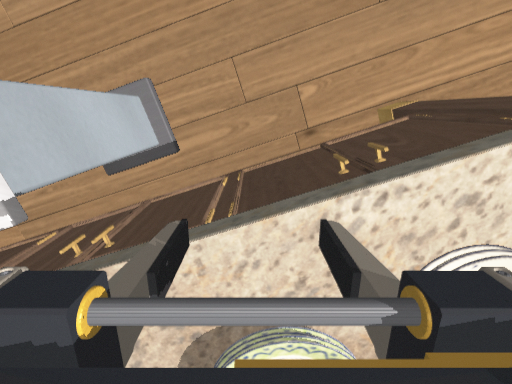

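```bash
python3 - <<'E'
import cv2
im=cv2.imread("pics/scene0.png")[90:290,170:350]; cv2.imwrite("pics/sc1.png",cv2.resize(im,None,fx=3,fy=3,interpolation=cv2.INTER_CUBIC))
im=cv2.imread("pics/side0.png")[130:300,150:350]; cv2.imwrite("pics/si1.png",cv2.resize(im,None,fx=3.5,fy=3.5,interpolation=cv2.INTER_CUBIC))
E
```

```text
(no output)
```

View pics/sc1.png

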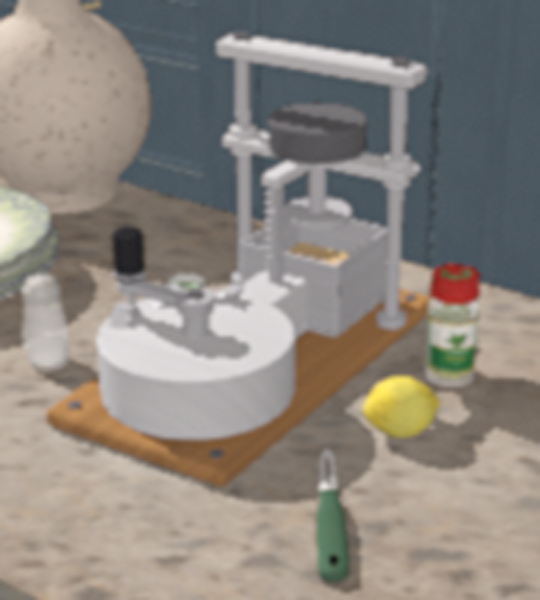

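View pics/si1.png

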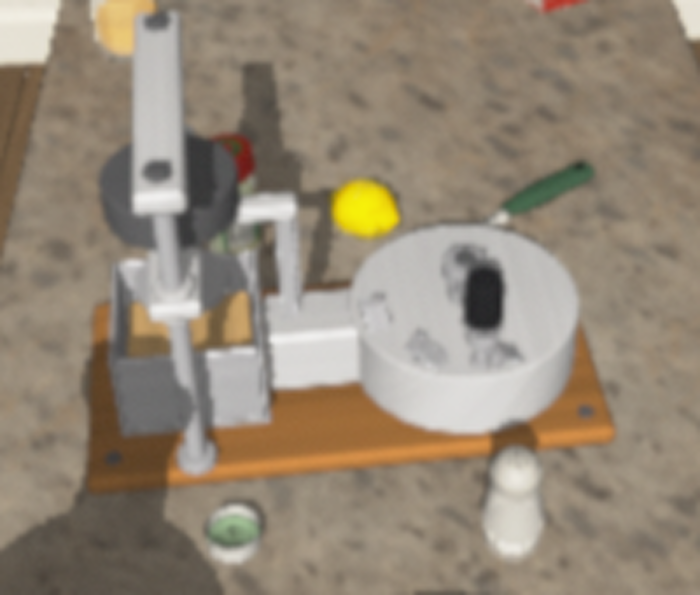

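```bash
cat > h.py <<'E'
from rig import arm, fingers, solver, optics
import numpy as np, cv2
def proj(n,P):
    c=optics.camera_model(n); p=c['mtx']@(c['R']@np.asarray(P).T+c['t'][:,None]); return (p[:2]/p[2]).T
E
python3 - <<'E'
from h import *
from scipy.optimize import least_squares
sc=lambda a:np.array(a)/3.+[170,90]-.33
si=lambda a:np.array(a)/3.5+[150,130]-.36
th=np.linspace(0,2*np.pi,400)
def W(p,l):
    c,s=np.cos(p[2]),np.sin(p[2]); l=np.atleast_2d(l).astype(float)
    return np.c_[p[0]+c*l[:,0]-s*l[:,1],p[1]+s*l[:,0]+c*l[:,1],l[:,2]]
def res(p):
    r=[]
    for n,k,b1,b2 in [("scene",sc([128.5,250]),sc([243,37]),sc([403,63])),("side",si([484,298]),si([157,170]),si([158,18]))]:
        r+=list((proj(n,W(p,[0,.07,.1335]))[0]-k))
        r+=list((proj(n,W(p,[[.205,.085,p[3]],[.205,-.085,p[3]]]))-[b1,b2]).ravel())
        d=proj(n,W(p,np.c_[.086*np.cos(th),.086*np.sin(th),0*th+.075]))
        if n=="scene": r+=[d[:,0].min()-sc([98,0])[0],d[:,0].max()-sc([296,0])[0]]
        else: r+=[d[:,0].min()-si([350,0])[0],d[:,0].max()-si([578,0])[0],d[:,1].min()-si([0,226])[1]]
    return np.array(r)
s=least_squares(res,[.5,.1,0.3,.28],loss='soft_l1'); print(s.x,np.round(res(s.x),1))
p=s.x
print(W(p,[[0,.07,.1335],[0,0,.1335],[.205,.085,.28],[.205,-.085,.28]]))
np.save('p.npy',p)
for n,f,o,(y0,y1,x0,x1) in [("scene",3,0,(90,290,170,350)),("side",3.5,0,(130,300,150,350))]:
    im=cv2.imread(f"pics/{n}0.png")[y0:y1,x0:x1]; im=cv2.resize(im,None,fx=f,fy=f,interpolation=cv2.INTER_CUBIC)
    pts=np.vstack([W(p,np.c_[.086*np.cos(th),.086*np.sin(th),0*th+.075]),W(p,np.c_[.014*np.cos(th),.07+.014*np.sin(th),0*th+.156]),W(p,np.c_[.017*np.cos(th),.017*np.sin(th),0*th+.115]),
      W(p,[[.205,.085*k,z] for k in (-1,1) for z in np.linspace(.02,.28,60)])])
    for q in proj(n,pts): cv2.circle(im,tuple(int(v) for v in (q-[x0,y0]+.36)*f),1,(0,0,255),-1)
    cv2.imwrite(f"pics/ov_{n}.png",im)
E
```

```text
[0.53821727 0.05592702 0.06626723 0.27780814] [ 0.   1.6 -0.2  0.3 -0.6  0.5 -0.7 -0.5 -0.7 -0.1 -0.1 -0.9 -0.4  0.1
 -0.7  0.2 -1.9]
[[ 0.53358195  0.12577337  0.1335    ]
 [ 0.53821727  0.05592702  0.1335    ]
 [ 0.73713873  0.15431529  0.28      ]
 [ 0.74839591 -0.01531158  0.28      ]]
```

View pics/ov_scene.png

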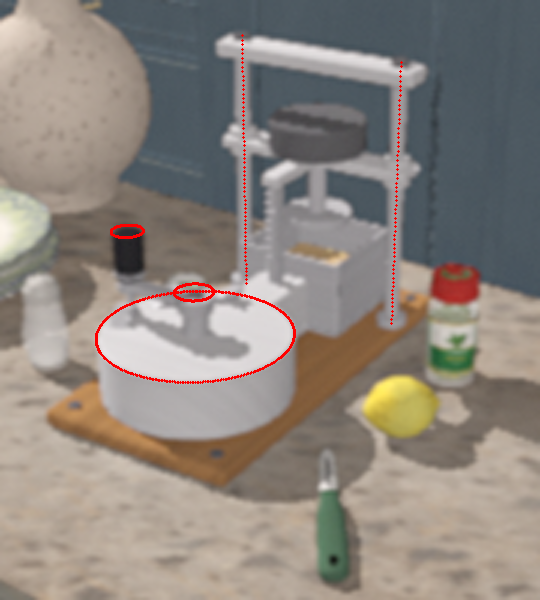

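View pics/ov_side.png

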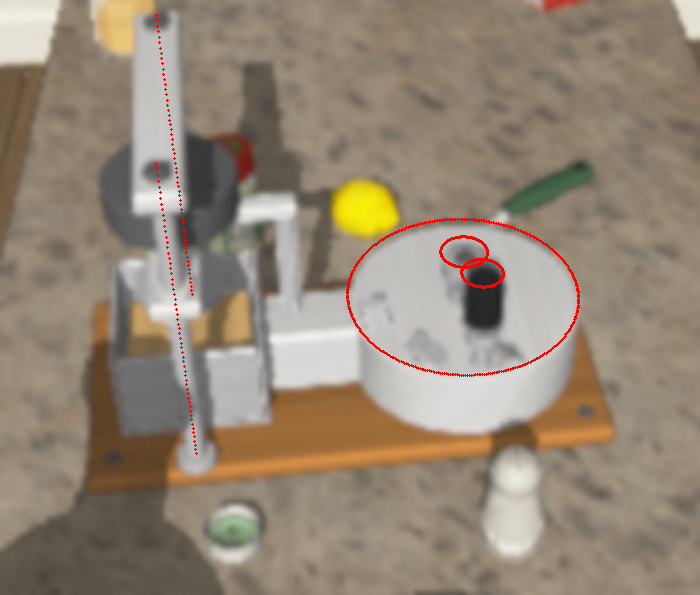

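```bash
cat >> h.py <<'E'
def quat(phi): # tool y at angle phi (world), pointing down
    a=(phi+np.pi/2)/2; return np.array([np.cos(a),np.sin(a),0,0])
P=np.load('p.npy')
def kn(p,th,z):
    b=p[2]+np.pi/2+th; return np.array([p[0]+.07*np.cos(b),p[1]+.07*np.sin(b),z])
PHI=np.pi/4+P[2]
E
python3 - <<'E'
from h import *
q=quat(PHI)
for th in (-.15,0,.8,1.8):
    for z in (.1145,.13,.25): print(th,z,solver.inverse_kinematics(kn(P,th,z),q))
arm.move_ptp(kn(P,0,.25),q)
o=arm.get_obs(); print(o)
im=optics.snapshot("wrist"); cv2.imwrite("pics/w1.png",cv2.cvtColor(im,cv2.COLOR_RGB2BGR))
im=optics.snapshot("scene"); cv2.imwrite("pics/s1.png",cv2.cvtColor(im,cv2.COLOR_RGB2BGR))
np.savez('w1.npz',e=o['ee_pos'],q=o['orientation'])
E
```

```text
-0.15 0.1145 [ 1.06140349e-02  2.13705112e-01  1.74030928e+00 -4.44089210e-16
  1.18757826e+00 -8.41051359e-01]
-0.15 0.13 [ 1.06140349e-02  1.95265575e-01  1.72865667e+00 -4.44089210e-16
  1.21767041e+00 -8.41051359e-01]
-0.15 0.25 [ 1.06140349e-02  9.30151547e-02  1.59863643e+00 -4.44089210e-16
  1.44994106e+00 -8.41051359e-01]
0 0.1145 [ 1.09934231e-02  1.88708099e-01  1.76946713e+00 -4.44089210e-16
  1.18341742e+00 -8.40671971e-01]
0 0.13 [ 1.09934231e-02  1.69970734e-01  1.75772022e+00 -4.44089210e-16
  1.21390170e+00 -8.40671971e-01]
0 0.25 [ 1.09934231e-02  6.63157041e-02  1.62694445e+00 -4.44089210e-16
  1.44833250e+00 -8.40671971e-01]
0.8 0.1145 [-3.85985797e-02  5.53570058e-02  1.91639146e+00 -4.44089210e-16
  1.16984419e+00 -8.90263974e-01]
0.8 0.13 [-3.85985797e-02  3.50696905e-02  1.90398109e+00 -4.44089210e-16
  1.20254188e+00 -8.90263974e-01]
0.8 0.25 [-3.85985797e-02 -7.47618604e-02  1.76757128e+00 -4.44089210e-16
  1.44878323e+00 -8.90263974e-01]
1.8 0.1145 [-1.81230868e-01 -4.75019541e-03  1.97777604e+00 -4.44089210e-16
  1.16856681e+00 -1.03289626e+00]
1.8 0.13 [-1
[... 174 characters left out ...]
45380586e+00 -1.03289626e+00]
{'time_s': 2.1333, 'joints': array([ 1.24085272e-02,  6.63177986e-02,  1.62710873e+00,  2.83409450e-04,
        1.44838868e+00, -8.40529928e-01]), 'dq': array([ 0.00511393, -0.00075557, -0.0003706 , -0.001871  ,  0.00207158,
       -0.00089702]), 'tau': array([-4.04896885e-01, -3.53504562e+01, -3.27425873e+01,  1.92582223e-02,
        6.23403420e-02, -1.04005721e-03]), 'ee_pos': array([0.53331299, 0.12661781, 0.24991522]), 'orientation': array([ 3.51287835e-01,  9.36267497e-01,  9.06782243e-05, -1.54727229e-04]), 'ft_force': array([ 0.01333096, -0.48792279, -0.07260876]), 'ft_torque': array([-0.01663669,  0.0072828 , -0.00863635]), 'opening': 0.9999661435458214}
```

View pics/w1.png

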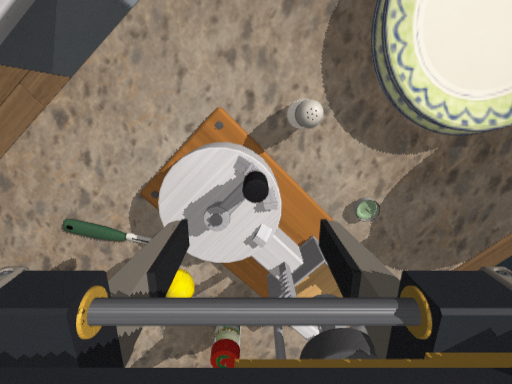

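View pics/s1.png

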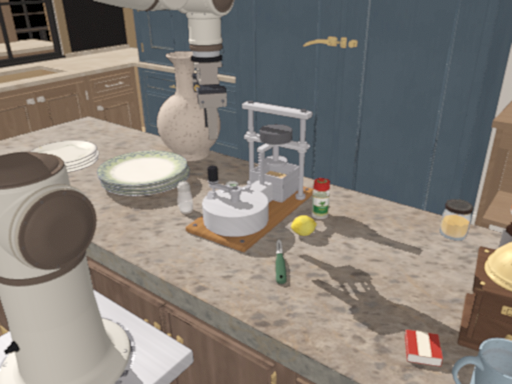

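```bash
python3 - <<'E'
import cv2
im=cv2.imread("pics/w1.png")[130:270,140:300]; cv2.imwrite("pics/w1c.png",cv2.resize(im,None,fx=4,fy=4,interpolation=cv2.INTER_CUBIC))
E
```

```text
(no output)
```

View pics/w1c.png

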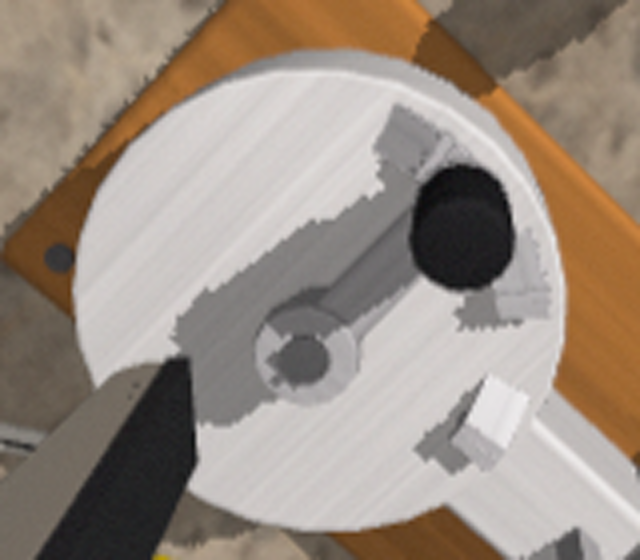

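```bash
cat >> h.py <<'E'
from scipy.spatial.transform import Rotation as Ro
def wpix(uv,z,e,q):
    c=optics.camera_model("wrist"); H=c['hand_eye']; R=Ro.from_quat(q).as_matrix()
    d=R@H[:3,:3]@np.linalg.inv(c['mtx'])@np.array([uv[0],uv[1],1.]); o=e+R@H[:3,3]
    return o+d*(z-o[2])/d[2]
E
python3 - <<'E'
from h import *
w=np.load('w1.npz'); f=lambda a:np.array(a)/4+[140,130]-.375
K=wpix(f([463.5,239]),.156,w['e'],w['q']); Hh=wpix(f([307,354]),.115,w['e'],w['q'])
print(K,Hh,K-Hh,np.linalg.norm((K-Hh)[:2]),np.arctan2(*(K-Hh)[1::-1])-np.pi/2)
L=wpix(f([73,300]),.075,w['e'],w['q']);R_=wpix(f([566,300]),.075,w['e'],w['q']);print((L+R_)/2,np.linalg.norm(L-R_))
print(kn(P,0,.1335),P)
E
```

```text
[0.5319625  0.12828335 0.156     ] [0.53754435 0.05932303 0.115     ] [-0.00558185  0.06896032  0.041     ] 0.06918585652375006 0.08076682659638279
[0.53443456 0.06075948 0.075     ] 0.17037545157927336
[0.53358195 0.12577337 0.1335    ] [0.53821727 0.05592702 0.06626723 0.27780814]
```

```bash
python3 - <<'E'
from h import *
p=np.array([.5377,.0577,.074]); np.save('p2.npy',p)
fingers.command_gripper(.7)
k=kn(p,0,.116)+[.0003,0,0]; print(k)
print(arm.movel([k[0],k[1],.165],vel=.15))
print(arm.movel(k,vel=.1,until_force=6)); arm.hold(.2)
o=arm.get_obs(); print(o['time_s'],o['ee_pos'],o['ft_force'])
im=optics.snapshot("wrist"); cv2.imwrite("pics/w2.png",cv2.cvtColor(im,cv2.COLOR_RGB2BGR))
im=optics.snapshot("side"); cv2.imwrite("pics/si2.png",cv2.resize(cv2.cvtColor(im,cv2.COLOR_RGB2BGR)[130:300,180:380],None,fx=3.5,fy=3.5,interpolation=cv2.INTER_CUBIC))
E
```

```text
[0.53282473 0.12750843 0.116     ]
False
False
4.3667 [0.53350018 0.1275173  0.11690798] [-0.59580471 -0.1099189  -0.53096082]
```

View pics/w2.png

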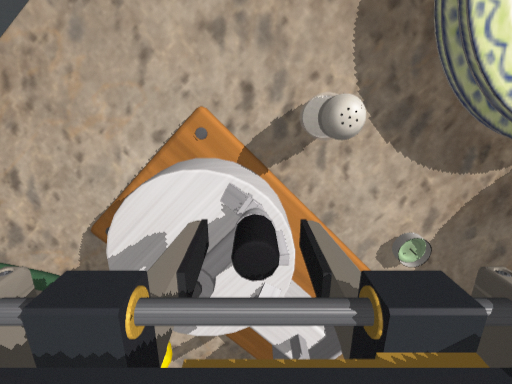

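View pics/si2.png

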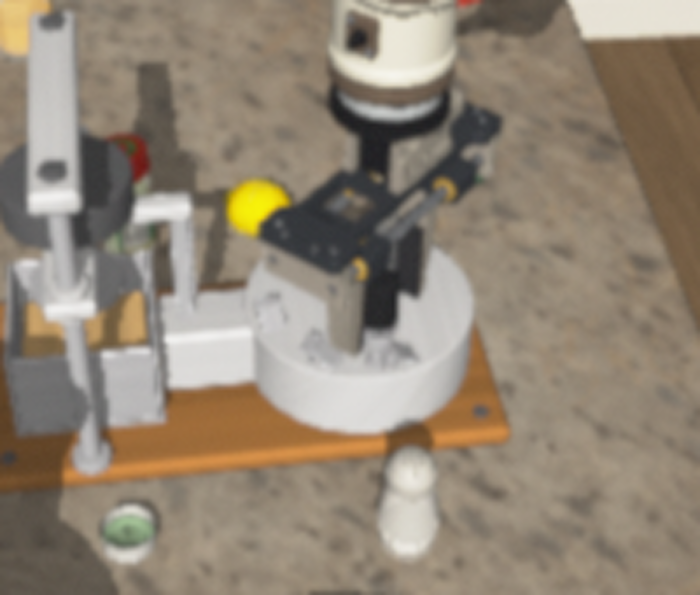

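```bash
python3 - <<'E'
from h import *
def s():
    o=arm.get_obs(); print(round(o['time_s'],2),o['ee_pos'].round(4),o['ft_force'].round(2),round(o['opening'],3))
s()
fingers.command_gripper(0.0,6); s(); arm.hold(.2); s()
E
```

```text
4.47 [0.5332 0.1275 0.1166] [-0.27  0.25 -0.91] 0.701
5.1 [0.5337 0.1284 0.1162] [ 3.11  3.46 -1.94] 0.302
5.3 [0.5337 0.1284 0.1162] [ 2.25  3.13 -2.74] 0.303
```

```bash
cat >> h.py <<'E'
def s(p=None):
    o=arm.get_obs(); e=o['ee_pos']; f=o['ft_force']; x=''
    if p is not None:
        d=e[:2]-p[:2]; th=np.arctan2(d[1],d[0])-np.pi/2-p[2]; t=np.array([-np.sin(th+np.pi/2+p[2]),np.cos(th+np.pi/2+p[2])])
        x=f"th {th:.3f} r {np.hypot(*d):.4f} Ft {f[:2]@t:.2f} Fr {f[:2]@d/np.hypot(*d):.2f}"
    print(round(o['time_s'],2),e.round(4),f.round(2),round(o['opening'],3),x); return o
E
python3 - <<'E'
from h import *
p=np.array([.5387,.0586,.074]); np.save('p2.npy',p)
fingers.command_gripper(0.0,15); s(p)
arm.movel(kn(p,0,.1165),vel=.02); s(p)
fingers.command_gripper(0.0,40); arm.hold(.1); s(p)
E
```

```text
5.52 [0.5337 0.1284 0.1162] [ 3.02  2.89 -1.5 ] 0.301 th -0.003 r 0.0700 Ft -3.22 Fr 2.67
5.77 [0.5337 0.1285 0.1162] [ 3.22  0.7  -4.45] 0.304 th -0.003 r 0.0701 Ft -3.26 Fr 0.47
6.08 [0.5336 0.1285 0.1162] [ 4.9   1.53 -5.17] 0.295 th -0.002 r 0.0701 Ft -5.00 Fr 1.17
```

```bash
python3 - <<'E'
from h import *
p=np.load('p2.npy')
for th in (-.04,-.08,-.12,-.15):
    arm.movel(kn(p,th,.1168),vel=.03); arm.hold(.1); s(p)
E
```

```text
6.43 [0.5342 0.1285 0.1161] [-5.3   1.37 -0.52] 0.298 th -0.010 r 0.0701 Ft 5.20 Fr 1.71
6.78 [0.5364 0.1287 0.1161] [-7.79  0.88  0.28] 0.298 th -0.041 r 0.0701 Ft 7.75 Fr 1.13
7.13 [0.5392 0.1287 0.1161] [-6.82  2.02  0.49] 0.299 th -0.081 r 0.0701 Ft 6.83 Fr 1.98
7.48 [0.5413 0.1287 0.1161] [-7.17  1.59  0.69] 0.296 th -0.111 r 0.0701 Ft 7.23 Fr 1.32
```

```bash
python3 - <<'E'
from h import *
p=np.load('p2.npy')
for z in (.121,.126,.130,.1335):
    arm.movel(kn(p,-.165,z),vel=.04); arm.hold(.05); s(p)
arm.hold(.2); s(p)
im=optics.snapshot("side"); cv2.imwrite("pics/si3.png",cv2.resize(cv2.cvtColor(im,cv2.COLOR_RGB2BGR)[130:300,180:380],None,fx=3.5,fy=3.5,interpolation=cv2.INTER_CUBIC))
im=optics.snapshot("scene"); cv2.imwrite("pics/sc3.png",cv2.resize(cv2.cvtColor(im,cv2.COLOR_RGB2BGR)[90:290,170:350],None,fx=3,fy=3,interpolation=cv2.INTER_CUBIC))
E
```

```text
7.79 [0.541  0.1286 0.1187] [-6.53  1.72 -5.14] 0.298 th -0.107 r 0.0700 Ft 6.58 Fr 1.50
8.12 [0.5408 0.1286 0.1234] [-6.11  1.89 -5.7 ] 0.298 th -0.104 r 0.0700 Ft 6.16 Fr 1.70
8.42 [0.5407 0.1286 0.1273] [-7.34  1.37 -7.29] 0.299 th -0.103 r 0.0700 Ft 7.37 Fr 1.16
8.72 [0.5406 0.1286 0.1306] [-6.75  1.19 -7.85] 0.294 th -0.101 r 0.0700 Ft 6.78 Fr 1.01
8.92 [0.5406 0.1286 0.1305] [-7.35  2.23 -7.49] 0.3 th -0.100 r 0.0700 Ft 7.40 Fr 2.04
```

View pics/si3.png

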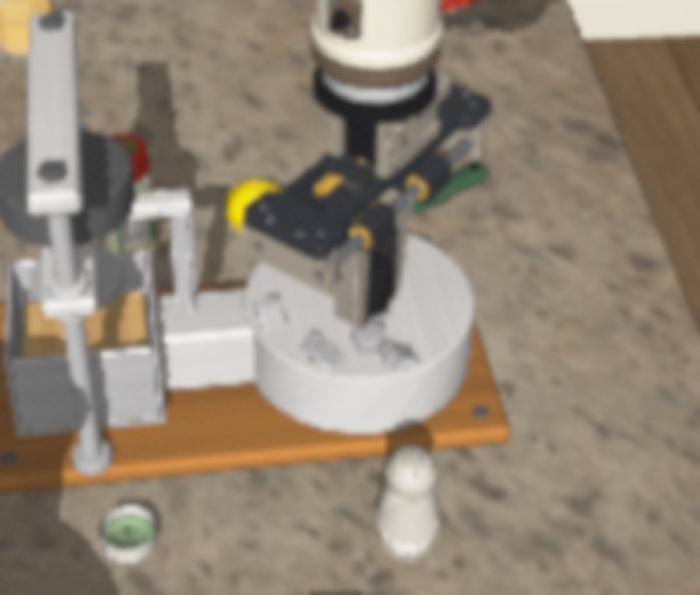

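View pics/sc3.png

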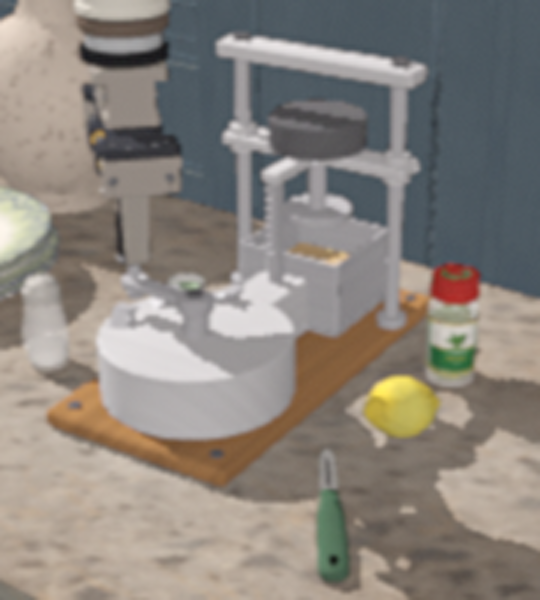

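```bash
cat > low.py <<'E'
from h import *
import sys
p=np.load('p2.npy'); c=float(sys.argv[1]); end=float(sys.argv[2]); st=float(sys.argv[3]); thr=float(sys.argv[4]); z=float(sys.argv[5])
while c<end-1e-6:
    c+=st; arm.movel(kn(p,c,z),vel=.02)
    o=s(p); e=o['ee_pos'][:2]-p[:2]; a=np.arctan2(e[1],e[0])
    ft=o['ft_force'][:2]@[-np.sin(a),np.cos(a)]
    if ft<thr or o['ft_force'][2]>-6.3: print("STOP",ft); break
print("cmd",c)
E
python3 low.py -.165 -.05 .04 4 .135; python3 low.py -.045 .5 .06 4 .135
```

```text
9.32 [0.5376 0.1286 0.1319] [-7.75  0.94 -7.27] 0.298 th -0.058 r 0.0700 Ft 7.73 Fr 1.06
9.62 [0.5347 0.1285 0.1319] [-7.89  1.55 -8.13] 0.296 th -0.018 r 0.0700 Ft 7.79 Fr 1.99
9.91 [0.5319 0.1283 0.1319] [-8.04 -0.83 -7.95] 0.295 th 0.023 r 0.0700 Ft 8.08 Fr -0.05
cmd -0.04499999999999999
10.27 [0.5278 0.1277 0.1319] [-7.24 -2.14 -7.41] 0.299 th 0.083 r 0.0700 Ft 7.49 Fr -0.98
10.62 [0.5237 0.127  0.132 ] [-7.97 -1.56 -8.2 ] 0.295 th 0.142 r 0.0700 Ft 8.12 Fr 0.18
10.98 [0.5197 0.126  0.132 ] [-6.92 -2.97 -6.86] 0.297 th 0.201 r 0.0700 Ft 7.47 Fr -0.98
11.34 [0.5157 0.1247 0.1321] [-7.13 -4.96 -8.01] 0.295 th 0.260 r 0.0700 Ft 8.36 Fr -2.35
11.7 [0.5119 0.1233 0.1322] [-7.04 -5.41 -7.92] 0.299 th 0.318 r 0.0700 Ft 8.57 Fr -2.31
12.06 [0.5082 0.1216 0.1323] [-6.92 -5.62 -7.4 ] 0.295 th 0.377 r 0.0700 Ft 8.67 Fr -2.05
12.42 [0.5046 0.1197 0.1324] [-4.77 -6.58 -8.14] 0.3 th 0.435 r 0.0700 Ft 7.37 Fr -3.42
12.78 [0.5011 0.1176 0.1326] [-5.71 -6.78 -7.97] 0.299 th 0.493 r 0.0699 Ft 8.46 Fr -2.65
13.13 [0.4978 0.1153 0.1327] [-3.83 -7.17 -7.58] 0.299 th 0.551 r 0.0699 Ft 7.30 Fr -3.58
13.49 [0.4945 0.1128 0.1328] [-3.6  -7.95 -7.76] 0.301 th 0.610 r 0.0699 Ft 7.82 Fr -3.89
cmd 0.5549999999999999
```

```bash
python3 low.py .555 1.7 .03 5 .134
```

```text
13.76 [0.493  0.1115 0.1319] [-4.81 -8.03 -7.33] 0.299 th 0.638 r 0.0699 Ft 8.89 Fr -2.93
14.02 [0.4915 0.1102 0.132 ] [-3.9  -7.68 -8.  ] 0.297 th 0.667 r 0.0699 Ft 8.06 Fr -3.04
14.28 [0.49   0.1088 0.1321] [-3.39 -7.95 -7.82] 0.297 th 0.696 r 0.0699 Ft 7.96 Fr -3.35
14.53 [0.4887 0.1073 0.1322] [-3.34 -7.77 -7.93] 0.299 th 0.724 r 0.0699 Ft 7.90 Fr -3.03
14.79 [0.4873 0.1058 0.1322] [-1.51 -8.31 -7.59] 0.298 th 0.754 r 0.0698 Ft 7.14 Fr -4.51
15.05 [0.4859 0.1043 0.1323] [-3.1  -8.85 -8.46] 0.302 th 0.783 r 0.0699 Ft 8.72 Fr -3.45
15.31 [0.4846 0.1028 0.1324] [-0.91 -7.15 -7.79] 0.298 th 0.812 r 0.0698 Ft 6.11 Fr -3.82
15.57 [0.4833 0.1012 0.1324] [-1.44 -8.44 -7.76] 0.295 th 0.841 r 0.0698 Ft 7.57 Fr -4.01
15.82 [0.4821 0.0996 0.1325] [-0.46 -8.49 -7.82] 0.295 th 0.870 r 0.0698 Ft 7.15 Fr -4.61
16.08 [0.481  0.0979 0.1326] [-1.82 -8.   -7.67] 0.296 th 0.900 r 0.0698 Ft 7.64 Fr -2.99
16.34 [0.4798 0.0961 0.1326] [-0.22 -8.05 -7.76] 0.302 th 0.929 r 0.0698 Ft 6.90 Fr -4.14
16.6 [0.4788 0.0944 0.1327] [-1.28 -8.48 -7.81] 0.294 th 0.958 r 0.0698 Ft 7.93 Fr -3.25
16.86 [0.4778 0.0926 
[... 851 characters left out ...]
3 r 0.0697 Ft 8.02 Fr -3.56
19.44 [0.4706 0.0734 0.1334] [ 0.72 -8.08 -7.85] 0.296 th 1.282 r 0.0697 Ft 7.75 Fr -2.43
19.7 [0.4702 0.0714 0.1334] [ 2.73 -8.43 -8.62] 0.296 th 1.312 r 0.0696 Ft 7.79 Fr -4.23
19.96 [0.4699 0.0693 0.1335] [ 2.55 -8.49 -7.18] 0.295 th 1.342 r 0.0696 Ft 8.00 Fr -3.83
20.22 [0.4696 0.0673 0.1335] [ 2.42 -7.59 -7.2 ] 0.299 th 1.371 r 0.0696 Ft 7.23 Fr -3.35
20.48 [0.4694 0.0652 0.1336] [ 3.07 -8.03 -7.14] 0.296 th 1.401 r 0.0696 Ft 7.70 Fr -3.82
20.73 [0.4692 0.0632 0.1336] [ 2.48 -8.73 -8.53] 0.3 th 1.431 r 0.0696 Ft 8.55 Fr -3.05
20.99 [0.4692 0.0627 0.1338] [ 3.52 -3.61 -6.89] 0.296 th 1.438 r 0.0696 Ft 3.39 Fr -3.72
STOP 3.394330189925491
cmd 1.4250000000000007
```

```bash
python3 low.py 1.425 1.5 .01 1.0 .134; python3 - <<'E'
from h import *
arm.hold(.3); s(np.load('p2.npy'))
E
```

```text
21.24 [0.4692 0.0626 0.134 ] [ 4.52 -3.41 -7.96] 0.297 th 1.440 r 0.0697 Ft 3.15 Fr -4.71
21.49 [0.4691 0.0624 0.1341] [ 4.73 -0.27 -7.35] 0.297 th 1.442 r 0.0697 Ft 0.01 Fr -4.74
STOP 0.011652269796326938
cmd 1.445
21.79 [0.4692 0.0624 0.1341] [ 4.57 -1.22 -7.85] 0.301 th 1.442 r 0.0696 Ft 0.97 Fr -4.63
```

```bash
python3 - <<'E'
from h import *
p=np.load('p2.npy')
im=optics.snapshot("side"); cv2.imwrite("pics/si4.png",cv2.resize(cv2.cvtColor(im,cv2.COLOR_RGB2BGR)[130:300,150:350],None,fx=3.5,fy=3.5,interpolation=cv2.INTER_CUBIC))
p3=p.copy(); p3[0]+=.001
c=1.445
for z in (.130,.126,.122,.118,.1165):
    arm.movel(kn(p3,c,z),vel=.04); s(p)
arm.hold(.2); s(p)
E
```

```text
22.09 [0.4693 0.0624 0.1295] [ 2.49 -1.49 -7.16] 0.301 th 1.442 r 0.0695 Ft 1.35 Fr -2.56
22.34 [0.4693 0.0624 0.1256] [ 1.56  0.74 -6.22] 0.298 th 1.442 r 0.0695 Ft -0.82 Fr -1.52
22.59 [0.4694 0.0623 0.1217] [-0.27 -1.37 -5.96] 0.298 th 1.443 r 0.0694 Ft 1.38 Fr 0.20
22.84 [0.4694 0.0623 0.1177] [-0.83  0.61 -4.93] 0.3 th 1.443 r 0.0694 Ft -0.56 Fr 0.87
23.09 [0.4695 0.0623 0.1164] [-2.61  1.   -5.36] 0.297 th 1.443 r 0.0693 Ft -0.86 Fr 2.66
23.29 [0.4695 0.0623 0.1164] [-2.29  0.92 -6.28] 0.298 th 1.444 r 0.0693 Ft -0.80 Fr 2.34
```

View pics/si4.png

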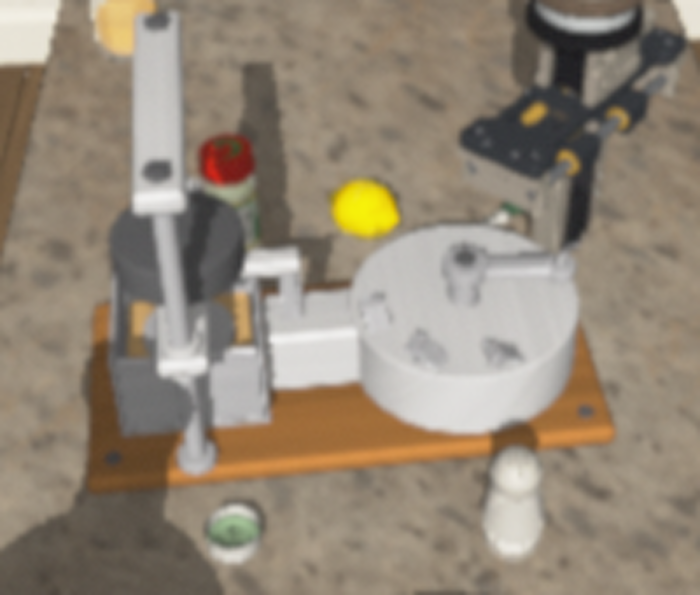

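```bash
python3 - <<'E'
from h import *
p=np.load('p2.npy'); p3=p.copy(); p3[0]+=.0004
arm.movel(kn(p3,1.442,.1157),vel=.02); o=s(p)
arm.movel(kn(p3,1.442,.1152),vel=.02); o=s(p)
fingers.command_gripper(.65); o=s(p)
e=o['ee_pos']
arm.movel([e[0],e[1],.19],vel=.06); s(p)
arm.movel([e[0]-.03,e[1],.27],vel=.12); arm.hold(.3); s(p)
for n in ("wrist","scene","side"):
    im=cv2.cvtColor(optics.snapshot(n),cv2.COLOR_RGB2BGR)
    if n=="side": im=cv2.resize(im[130:300,150:350],None,fx=3.5,fy=3.5,interpolation=cv2.INTER_CUBIC)
    if n=="scene": im=cv2.resize(im[90:290,170:350],None,fx=3,fy=3,interpolation=cv2.INTER_CUBIC)
    cv2.imwrite(f"pics/{n}5.png",im)
E
```

```text
23.54 [0.4695 0.0623 0.1162] [-2.6  -0.13 -1.08] 0.292 th 1.443 r 0.0693 Ft 0.27 Fr 2.59
23.79 [0.4695 0.0623 0.116 ] [-5.43 -0.12  4.66] 0.296 th 1.443 r 0.0693 Ft 0.41 Fr 5.41
24.43 [0.4693 0.0624 0.1152] [-0.01  0.19 -0.31] 0.651 th 1.442 r 0.0695 Ft -0.19 Fr 0.02
25.82 [0.4689 0.0625 0.1895] [ 0.35  0.17 -0.8 ] 0.646 th 1.442 r 0.0699 Ft -0.19 Fr -0.34
26.98 [0.4391 0.0624 0.2695] [ 0.04 -0.19  0.17] 0.651 th 1.458 r 0.0996 Ft 0.19 Fr -0.05
```

View pics/side5.png

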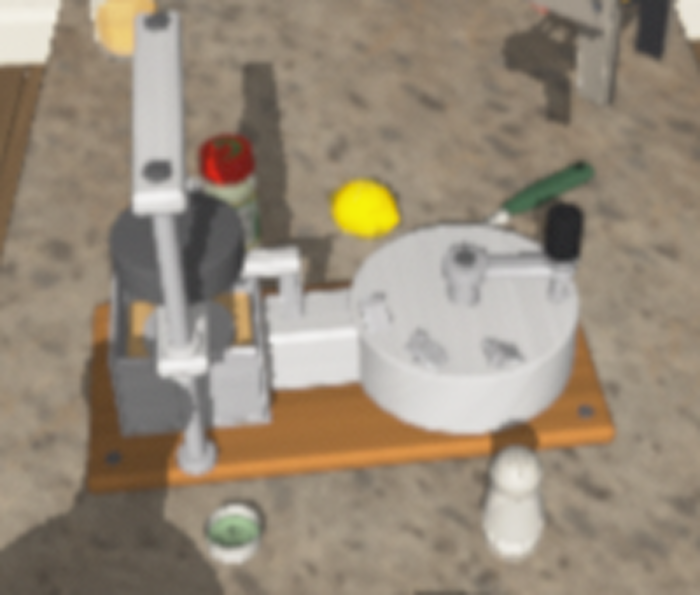

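View pics/scene5.png

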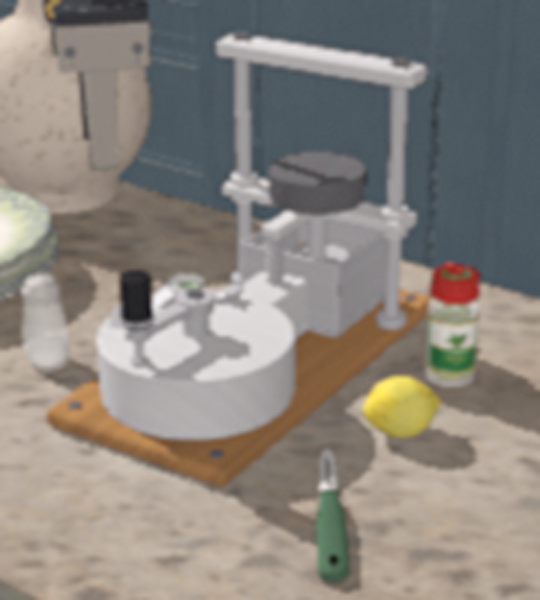

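View pics/wrist5.png

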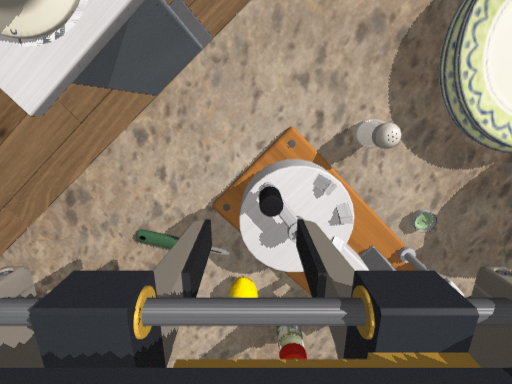

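```bash
python3 -c "
from rig import arm
print(arm.get_obs()['time_s']); arm.finish_job()"
```

```text
27.1333
the job is handed in; nothing more can be done
```

The weight now rests on the plate in the mould, the knob is back down, and the job was handed in at 27.1 s. No verdict is reported, so the figures below are my own readings.

- **Freeing the pawl:** I wound the crank up to about -0.11 rad and lifted the knob about 14–16 mm. The tool felt about 7.5 N from the spring, which matches that lift.
- **Lowering:** I let the crank back at about 0.25–0.3 rad/s. The push on the knob stayed near 8 N until it dropped sharply at 1.44 rad, and I eased on until it was about zero. The foot met the plate roughly 59–60 mm above the worktop.
- **Letting go:** I lowered the knob to its stop, opened the gripper and backed off.

**Last checks:** With the gripper away, the force on the tool was about zero. The pictures show the knob down, the weight in the mould in the same place as before release, and the salt shaker, lemon, spice jar, tea light and peeler where they started.

**Disagreements:**
- **Knob position:** The fixed cameras and the wrist camera differed by about 2.5 mm. The grip settled it close to the wrist camera's value.
- **Lift at the end of lowering:** The knob had crept up to its 18 mm stop, with about 8 N on the tool.
- **Lowering the knob:** I pressed it about 5 N onto its stop.

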